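Gauge an egg-stand ring and sort it

TASK

Take the wooden ring from the green coaster and slide it down the tapered gauge, pushing the black marker ahead of it, until it is snug all round and will go no further; a steady push of 5 to 9 N is right, and more than about 12 N would split the ring. Then draw it off, leave the marker where the ring put it, and lay the ring flat, wholly on the pad of the same colour as the band at which it stopped. Leave the other rings, the egg and the engraver where they are.

Things in the scene. Friction and masses are not known exactly. Their poses are not given: they have to be found in the camera images.
- ring_a_mid (a point): Centre (half-way up, on the bore's axis) of wooden egg-stand ring A: a plain turned ring, 58 mm outside diameter, 20 mm high, about 35 g, lying flat (z axis up). All three look alike outside; their bores differ (25 to 37 mm), which has which is not told. The one on the green coaster is to be gauged; the other two, on the dark rack, stay there.
- ring_b_mid (a point): Centre (half-way up, on the bore's axis) of wooden egg-stand ring B: a plain turned ring, 58 mm outside diameter, 20 mm high, about 35 g, lying flat (z axis up). All three look alike outside; their bores differ (25 to 37 mm), which has which is not told. The one on the green coaster is to be gauged; the other two, on the dark rack, stay there.
- ring_c_mid (a point): Centre (half-way up, on the bore's axis) of wooden egg-stand ring C: a plain turned ring, 58 mm outside diameter, 20 mm high, about 35 g, lying flat (z axis up). All three look alike outside; their bores differ (25 to 37 mm), which has which is not told. The one on the green coaster is to be gauged; the other two, on the dark rack, stay there.
- coaster_top (a point): Centre of the top face of the round green coaster, 84 mm across, 4 mm thick, fixed to the table; one ring lies on it.
- gauge: The fixed wooden ring gauge: an upright round taper on a base board 16 mm thick (100 mm along x; along y from -50 to +95 mm). Origin on the table, on the taper's axis; z up. Taper diameter: 43 mm at z = 30 mm and below, 35 mm at 50 mm, 29 mm at 66 mm, 23 mm at 82 mm, 16 mm at 100 mm, round tip at 105 mm (the radius grows 3 mm per 16 mm of descent).
- gauge_tip (a point): Top of the taper's rounded tip, on its axis, 105 mm above the table. A ring held off-centre catches on one side too early, up to 5 mm higher for each mm off-centre; moved to the centre it slides further, until its bore grips the taper all round. The taper wedges: contact forces are nearly twice the push.
- gauge_yellow (a point): On the taper's axis at the middle of its yellow band, 60 mm above the table. Heights of the painted bands above the table: red 70 to 90 mm, yellow 50 to 70 mm, blue 30 to 50 mm. Each ring stops with its underside somewhere within one band, at least 2 mm from its edges.
- gauge_post (a point): Top of the steel side post (10 mm diameter) that guides the marker: 105 mm above the table, 68 mm from the taper's axis.
- marker (a joint): Drag marker: a flat black collar (45 mm inside, 54 mm outside diameter, 6 mm thick) round the taper, on an arm that slides on the side post. Value: how far its top face is below 94 mm above the table (m), 0 to 0.062, larger is lower. A ring going down pushes it ahead against a steady friction of 1 to 3 N, and it stays where it is left.
- marker_top (a point): Centre of the marker collar's top face, on the taper's axis. This face is level with the underside of the ring that pushed it, so the band level with this face is the ring's size.
- pad_red_top (a point): Centre of the top face of the fixed red sorting pad, a disc 96 mm across and 4 mm thick lying on a plywood board 6 mm thick (its top face is 10 mm above the table). The three pads are in any order along the board, 115 mm apart.
- pad_yellow_top (a point): Centre of the top face of the fixed yellow sorting pad, a disc 96 mm across and 4 mm thick lying on a plywood board 6 mm thick (its top face is 10 mm above the table). The three pads are in any order along the board, 115 mm apart.
- pad_blue_top (a point): Centre of the top face of the fixed blue sorting pad, a disc 96 mm across and 4 mm thick lying on a plywood board 6 mm thick (its top face is 10 mm above the table). The three pads are in any order along the board, 115 mm apart.
- egg_mid (a point): Middle of a white decorated egg fixed on its wooden stand (52 mm wide, 59 mm high), loose on the table, 30 mm above it; bystander.
- engraver_mid (a point): Middle of a black hand engraver lying on the table, about 150 mm long along its y axis, 26 mm thick; bystander.
- ring_a: Ring A itself; origin at the centre of its underside.
- ring_b: Ring B itself; origin at the centre of its underside.
- ring_c: Ring C itself; origin at the centre of its underside.
Things that resemble listed ones, but are neither listed nor needed, are in the scene too. Leave any blue look-alike of the ring_b alone.

How it is judged:
By the outcome, as a careful person would: the job done as asked, in the order asked, and still so for the second after the job is handed in, with the robot touching nothing.
It also fails if it takes over 67 s, if anything falls off the work surface, if the arm or the gripper's body presses on something with over 40 N, if the wrist force passes 120 N, or if a joint passes its speed limit or range.

ROBOT

A 6-joint arm with a two-finger parallel gripper is mounted at the origin on the work surface. World frame = base frame: x ahead of the robot, y to its left, z up, the work surface at z = 0. Lengths are in m, angles in degrees, forces in N, time in s.
With the tool pointing down it reaches from about 0.4 to 0.825 m from the base axis. Payload 7 kg.
Tool frame: the origin (TCP) lies on the centre line of the jaws, within the pads' length; the fingertips stand 8 mm ahead of it and the grasp point (between the pads) lies 11 mm behind it; z points along the fingers, y is the line along which they close (so a half turn about z gives the same grasp; the last joint's range is limited). The gripper opens to 88 mm and grips with 3 to 60 N. Pads are 19 mm wide; open, the fingers measure 130 mm over their backs; the gripper's body (78 mm by 193 mm) begins 47 mm behind the grasp point.
Start: joints at [93.512, 20.546, 0.682, 0, -70.136, -16.507], TCP at [0.152, 0.658, 0.235] pointing down, gripper open.
Joint ranges: [-176.03, 176.03], [-82.01, 121.73], [-58.28, 71.71], [-173.87, 95.51], [-174.79, -0.11], [-173.66, 173.66]. Speed limits (degrees/s): [136.94, 136.94, 172.46, 180, 180, 180].

INTERFACE

Orientations are given as [roll, pitch, yaw] about the fixed x, y, z axes, in that order (R = Rz(yaw) Ry(pitch) Rx(roll)).
In Python, from plant import ctrl, vision gives the robot as it stands. The module is installed in compiled form; this text tells all that it offers.
- The arm moves only by the tool move_arm, never from a script. Its argument "moves" is one flat list of numbers, 7 for each row, row after row: the finger opening in cm, from 0 to 8.76, then the shift along the tool's x, y, z in cm, then the turn, a rotation vector about the tool's x, y, z in rad. A call has 1 to 8 rows; each row shifts and turns the commanded pose from where the row before left it, along the tool's axes as they then stand; what a row does not reach is not made up. A row lasts 1/10 s, in which the tool goes at most 50 mm and 8.59 degrees, less where a joint would pass 70% of its speed; a pose out of reach is approached as far as the arm can. A call with a gripper value outside its range is refused whole. The fingers move at their own pace and stop on an object; the grip force is fixed at half the most. Time passes only in rows, so rows that do not move let the fingers close. It gives the time, the measured TCP pose, the force, the opening and the grip force at its end, in the units of the state.
- ctrl.get_obs(): the state, without advancing time (a new reading comes with each control period).
- vision.snapshot(name): name is "side" or "top" or "wrist"; returns (picture, depth): 420x560x3 uint8, red, green, blue; 420x560 float32, m along the optical axis (not along the pixel's ray), 0 where there is no reading.
- vision.camera_model(name): a dict with "vertical_fov" (degrees; the focal length in pixels is half the picture's height over the tangent of half this angle, whatever the lens; pixels are square), "cx", "cy" (the principal point, pixels), "D" ([k1, k2, p1, p2, k3] as OpenCV has them; the pictures are not rectified), "cam_to_world" (4x4, takes a point from camera to world coordinates). Camera axes: x right, y down, z forward; pixel columns grow to the right and rows downward; lengths in m; the calibration is good to about 2 mm. A picture is of the moment at which its call begins: read the wrist's pose just before it. camera_model takes no time and is no camera call; for the wrist camera it gives the pose at the moment of the call.
- ctrl.close_job(): hands the job in; it is judged then, once.
The state is a dict: "clock": time; "joint_pos": joint angles; "qvel": joint speeds; "tau": joint torques, N m; "tool_pos": TCP position; "orientation": TCP orientation; "force": force on the tool from outside, world axes, zero at the start; "moment": the same for the moment, N m; "opening": finger opening in m; "gripper_force": force on a finger pad.
Only numpy, scipy, OpenCV 4.12 (cv2) and the standard library are available. Lean on these libraries where they do the work, as an engineer would, in place of code of your own. Each camera call takes 0.05 s, during which the arm holds its last target. There are 200 camera calls.

## Working session

There is one attempt and no reset: what is moved stays moved. The work goes in short steps, Python scripts to look and compute and a tool call to move; the robot and the scene stay as the last step left them, time stands still between calls to the robot, and variables do not carry over. Pictures are saved under pics/ and viewed, at most 10 in all, crops included, and the job is handed in when it is done.

Besides the shell and the picture viewer there is one more tool, called after "Emit:" as name(argument=value, ...), one argument or row to a line, values as JSON. move_arm: Moves the arm, as the interface text tells. Its arguments: {"type":"object","properties":{"moves":{"type":"array"}},"required":["moves"]}

```bash
mkdir -p pics
cat > h.py <<'E'
import numpy as np, cv2
from plant import ctrl, vision
def snap(n):
    m=vision.camera_model(n); p,d=vision.snapshot(n); return p,d,m
def K(m,shape=(420,560)):
    f=shape[0]/2/np.tan(np.radians(m["vertical_fov"]/2))
    return np.array([[f,0,m["cx"]],[0,f,m["cy"]],[0,0,1.]])
def rays(uv,m):
    uv=np.asarray(uv,float).reshape(-1,1,2)
    n=cv2.undistortPoints(uv,K(m),np.array(m["D"],float)).reshape(-1,2)
    return np.c_[n,np.ones(len(n))]
def onplane(uv,m,z):
    T=np.array(m["cam_to_world"]); r=rays(uv,m)@T[:3,:3].T; o=T[:3,3]
    return o+r*((z-o[2])/r[:,2])[:,None]
def cloud(d,m):
    v,u=np.mgrid[0:420,0:560]; T=np.array(m["cam_to_world"])
    P=rays(np.c_[u.ravel(),v.ravel()],m)*d.reshape(-1,1)
    return (P@T[:3,:3].T+T[:3,3]).reshape(420,560,3)
def proj(P,m):
    T=np.linalg.inv(np.array(m["cam_to_world"])); 
    return cv2.projectPoints(np.asarray(P,float).reshape(-1,1,3),cv2.Rodrigues(T[:3,:3])[0],T[:3,3],K(m),np.array(m["D"],float))[0].reshape(-1,2)
E
python3 - <<'E'
from h import *
import pickle
o=ctrl.get_obs(); print(o)
D={}
for n in("top","side","wrist"):
    p,d,m=snap(n); D[n]=(p,d,m); cv2.imwrite(f"pics/{n}0.png",p[:,:,::-1]); print(n,m["vertical_fov"],np.round(m["cam_to_world"],3).tolist())
pickle.dump(D,open("d0.pkl","wb"))
E
```

```text
{'clock': 0.0, 'joint_pos': array([ 9.35119213e+01,  2.05910913e+01,  6.35673619e-01, -1.94368371e-02,
       -7.01359720e+01, -1.65074813e+01]), 'qvel': array([ 0.01459688,  0.05696336, -0.00531218, -0.00093916,  0.01494536,
        0.0910267 ]), 'tau': array([ 2.09980186e-03, -5.82730114e+01,  2.93043441e+01,  6.99674428e+00,
        6.85954874e-03, -1.50661845e-04]), 'tool_pos': array([0.15170556, 0.65725988, 0.23364314]), 'orientation': array([ 1.79907185e+02, -8.45100331e-03, -1.30021721e+01]), 'force': array([-0.15208038, -0.1542781 , -0.46653841]), 'moment': array([-0.02142158,  0.00163444, -0.01264318]), 'gripper_force': 0.0, 'opening': 0.08747038551329633}
top 56.20094721091636 [[-0.055, -0.977, 0.208, 0.358], [-0.998, 0.054, -0.013, 0.017], [0.002, -0.208, -0.978, 1.078], [0.0, 0.0, 0.0, 1.0]]
side 47.95000212826845 [[-0.727, -0.525, 0.442, 0.096], [-0.686, 0.545, -0.482, 0.507], [0.012, -0.654, -0.757, 0.843], [0.0, 0.0, 0.0, 1.0]]
wrist 60.72689593774581 [[-0.225, -0.937, -0.266, 0.223], [-0.974, 0.217, 0.061, 0.641], [0.001, 0.272, -0.962, 0.384], [0.0, 0.0, 0.0, 1.0]]
```

View pics/top0.png

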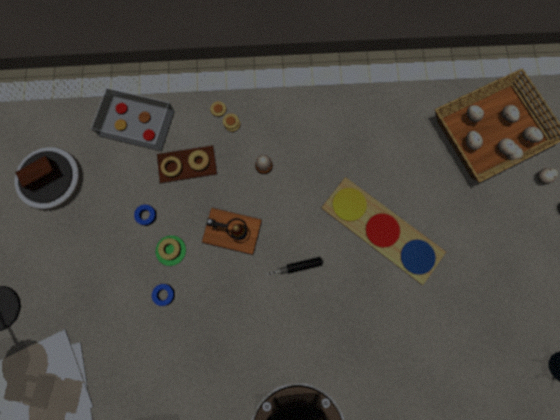

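View pics/side0.png

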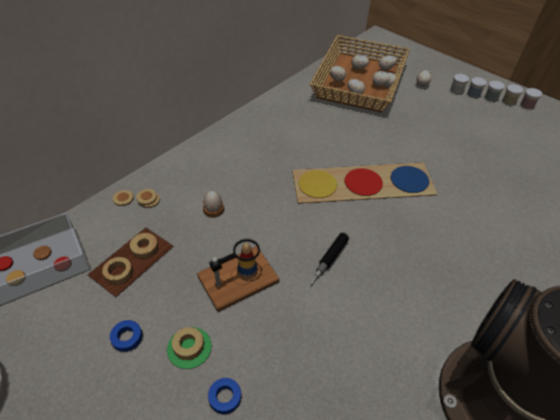

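The top view shows the wooden ring on the green coaster at (170,250). The rack rings are at (170,167) and (198,160), the gauge at (237,230), and the pads are yellow (349,203), red (383,230) and blue (418,257). Two things could be mistaken for the ring: the blue rings at (145,215) and (163,295). Only the ring at (170,250) is wooden and on the coaster, so it's the one to gauge. I'll measure and check it in an enlarged crop.

Run:
```python
from h import *
import pickle
D=pickle.load(open("d0.pkl","rb"))
def big(mask,near=None):
    c=max(cv2.findContours(mask.astype(np.uint8),cv2.RETR_EXTERNAL,cv2.CHAIN_APPROX_NONE)[0],key=cv2.contourArea); return c[:,0,:]
tiles=[]
for n,rc in(("top",(170,250)),("side",(188,345))):
    p,d,m=D[n]; hsv=cv2.cvtColor(p,cv2.COLOR_RGB2HSV); H,S,V=cv2.split(hsv)
    C=cloud(d,m)
    for nm,h0,h1,z in(("coaster",45,80,.004),("pad_y",24,34,.010),("pad_b",98,125,.010),("pad_r",172,190,.010)):
        hh=H.astype(int); hh=np.where((nm=="pad_r")&(hh<6),hh+180,hh)
        k=(hh>=h0)&(hh<=h1)&(S>130)&(V>40)
        c=cv2.convexHull(big(k))[:,0,:]
        P=onplane(c,m,z)[:,:2].astype(np.float32); (x,y),r=cv2.minEnclosingCircle(P)
        e=cv2.fitEllipse(P) if len(P)>5 else None
        uv=c.mean(0).astype(int)
        print(n,nm,uv,"C",round(x,4),round(y,4),"D",round(2*r,4),"ell",np.round(e[0],4),np.round(e[1],4),"cloud",np.round(C[uv[1],uv[0]],3))
    # ring: wood pixels near
    yy,xx=np.mgrid[:420,:560]
    k=(np.hypot(xx-rc[0],yy-rc[1])<30)&(H>8)&(H<32)&(S>60)&(V>60)
    c=big(k); P=onplane(c,m,.024)[:,:2].astype(np.float32); e=cv2.fitEllipse(P)
    print(n,"ring outer",np.round(e[0],4),np.round(e[1],4))
    b=(np.hypot(xx-rc[0],yy-rc[1])<22)&~k; fill=np.zeros((420,560),np.uint8); cv2.drawContours(fill,[c],-1,1,-1)
    c2=big(b&(fill>0)); P=onplane(c2,m,.024)[:,:2].astype(np.float32); e=cv2.fitEllipse(P); print(n,"bore",np.round(e[0],4),np.round(e[1],4))
    Z=C[...,2]
    # gauge board corners
    gb=(237,230) if n=="top" else (238,275)
    k=(np.hypot(xx-gb[0],yy-gb[1])<50)&(Z>.012)&(Z<.020)
    P=C[k][:,:2]; r=cv2.minAreaRect(P.astype(np.float32)); print(n,"board",k.sum(),np.round(r[0],4),np.round(r[1],4),round(r[2],1))
    k=(np.hypot(xx-gb[0],yy-gb[1])<60)&(Z>.06)&(Z<.115); print("tall",k.sum(),np.round(np.c_[xx[k],yy[k],C[k]][::max(1,k.sum()//12)],3).tolist())
    for q in(rc,gb): tiles.append(cv2.resize(p[q[1]-55:q[1]+55,q[0]-55:q[0]+55],(400,300) if 0 else (300,300),interpolation=cv2.INTER_CUBIC))
im=np.vstack([np.hstack(tiles[:2]),np.hstack(tiles[2:])])
cv2.imwrite("pics/crop1.png",np.clip(im[:,:,::-1]*1.6,0,255).astype(np.uint8))
```

```text
top coaster [171 252] C 0.4802 0.32 D 0.0796 ell [0.4804 0.3201] [0.0788 0.079 ] cloud [0.475 0.318 0.004]
top pad_y [347 204] C 0.5804 -0.1783 D 0.0977 ell [ 0.5808 -0.1786] [0.0953 0.0962] cloud [ 0.581 -0.173  0.008]
top pad_b [419 257] C 0.4254 -0.3512 D 0.0898 ell [ 0.4252 -0.351 ] [0.0885 0.089 ] cloud [ 0.424 -0.356  0.005]
top pad_r [382 230] C 0.5032 -0.2634 D 0.0921 ell [ 0.5033 -0.2634] [0.0909 0.0913] cloud [ 0.503 -0.262  0.008]
top ring outer [0.482  0.3179] [0.0524 0.0536]
top bore [0.4819 0.3176] [0.0275 0.0282]
top board 1419 [0.5226 0.1499] [0.1453 0.0997] 73.3
tall 334 [[236.0, 218.0, 0.543, 0.128, 0.091], [238.0, 220.0, 0.537, 0.123, 0.091], [213.0, 222.0, 0.536, 0.187, 0.092], [229.0, 223.0, 0.532, 0.147, 0.089], [244.0, 224.0, 0.526, 0.108, 0.092], [238.0, 225.0, 0.524, 0.123, 0.095], [238.0, 226.0, 0.52, 0.122, 0.101], [233.0, 228.0, 0.516, 0.135, 0.099], [227.0, 230.0, 0.513, 0.152, 0.092], [242.0, 231.0, 0.511, 0.116, 0.074], [238.0, 233.0, 0.506, 0.125, 0.082], [236.0, 235.0, 0.503, 0.132, 0.069], [232.0, 238.0, 0.492, 0.14, 0.091]]
side coaster [192 349] C 
[... 350 characters left out ...]
37 ell [ 0.5028 -0.2648] [0.0921 0.093 ] cloud [ 0.502 -0.263  0.012]
side ring outer [0.4805 0.319 ] [0.0553 0.0592]
side bore [0.4805 0.3189] [0.0251 0.026 ]
side board 2094 [0.5228 0.1489] [0.1453 0.1024] 73.9
tall 646 [[245.0, 238.0, 0.538, 0.11, 0.092], [238.0, 242.0, 0.54, 0.127, 0.094], [235.0, 246.0, 0.537, 0.138, 0.093], [250.0, 249.0, 0.509, 0.124, 0.096], [258.0, 252.0, 0.493, 0.118, 0.095], [229.0, 255.0, 0.529, 0.162, 0.094], [249.0, 256.0, 0.505, 0.131, 0.083], [220.0, 258.0, 0.537, 0.178, 0.092], [242.0, 259.0, 0.504, 0.151, 0.094], [216.0, 261.0, 0.532, 0.192, 0.102], [252.0, 262.0, 0.502, 0.127, 0.062], [249.0, 265.0, 0.501, 0.136, 0.061], [217.0, 271.0, 0.532, 0.194, 0.07]]
```

View pics/crop1.png

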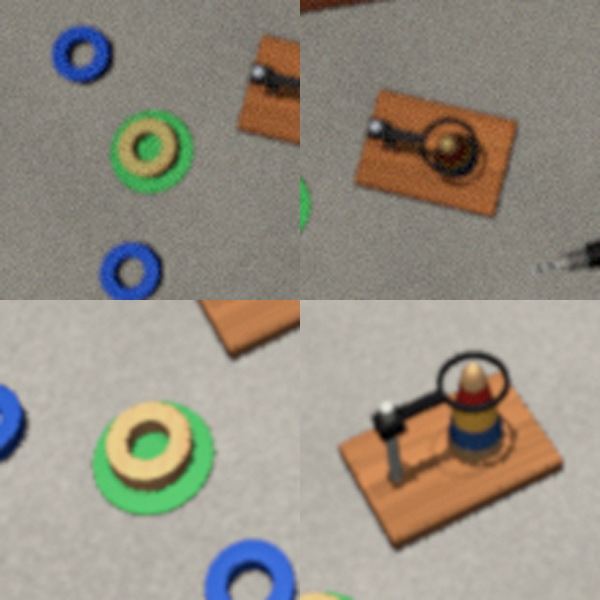

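The crop confirms a wooden ring on the green coaster, lying flat with a bore of about 27 mm. The marker arm runs from the taper to the post at the upper left. Before moving, I'll check that the path is clear.

Run:
```python
from h import *
import pickle
D=pickle.load(open("d0.pkl","rb"))
for n in("top","side"):
    p,d,m=D[n]; C=cloud(d,m); 
    print(n,"disc",np.round(C[300:312:6,3:15:5].reshape(-1,3),2).tolist() if n=="top" else "", "TCP px",proj([[.152,.658,.234]],m))
    k=(d>0)&(C[...,0]>.05)&(C[...,0]<.6)&(C[...,1]>.2)&(C[...,1]<.85)&(C[...,2]>.06)
    P=C[k]; print(k.sum(), np.round(P[::max(1,len(P)//15)],2).tolist())
```

```text
top disc [[0.37, 0.76, 0.01], [0.37, 0.75, 0.01], [0.37, 0.74, 0.01], [0.35, 0.76, 0.01], [0.35, 0.75, 0.01], [0.35, 0.73, 0.01]] TCP px [[-30.91936852 411.62489966]]
7 [[0.54, 0.2, 0.09], [0.54, 0.2, 0.09], [0.53, 0.2, 0.09], [0.53, 0.2, 0.09], [0.53, 0.2, 0.09], [0.53, 0.2, 0.09], [0.15, 0.6, 0.23]]
side disc  TCP px [[ 89.34286799 766.52872873]]
23 [[0.54, 0.2, 0.1], [0.54, 0.2, 0.09], [0.54, 0.2, 0.09], [0.54, 0.2, 0.09], [0.54, 0.2, 0.09], [0.53, 0.2, 0.09], [0.54, 0.2, 0.08], [0.53, 0.2, 0.09], [0.53, 0.2, 0.09], [0.53, 0.2, 0.09], [0.54, 0.2, 0.08], [0.53, 0.2, 0.09], [0.53, 0.2, 0.09], [0.53, 0.2, 0.09], [0.53, 0.2, 0.08], [0.53, 0.2, 0.09], [0.53, 0.2, 0.09], [0.53, 0.2, 0.09], [0.53, 0.2, 0.08], [0.53, 0.2, 0.08], [0.53, 0.2, 0.08], [0.53, 0.2, 0.08], [0.53, 0.2, 0.08]]
```

View pics/wrist0.png

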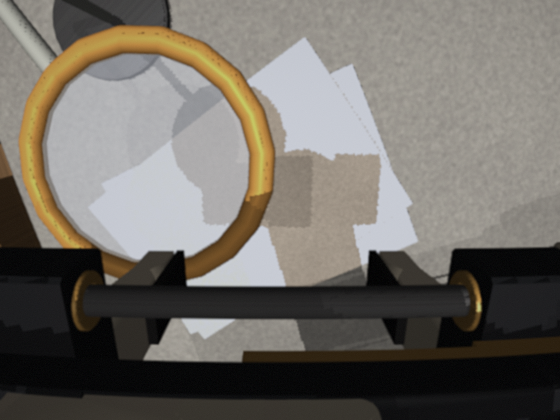

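The wrist view shows a magnifier's gold ring at (150,150), close to the gripper. Its base is at the upper left, and the gripper's fingers are at (150,290) and (395,290). I'll measure where the ring is.

Run:
```python
from h import *
import pickle
D=pickle.load(open("d0.pkl","rb")); p,d,m=D["wrist"]; C=cloud(d,m)
for uv in[(150,36),(265,150),(30,150),(80,235),(215,250),(265,190),(160,268),(25,40),(150,300),(280,300),(395,290),(300,360),(90,300)]:
    print(uv,round(float(d[uv[1],uv[0]]),3),np.round(C[uv[1],uv[0]],3))
```

```text
(150, 36) 0.143 [0.265 0.684 0.226]
(265, 150) 0.156 [0.208 0.649 0.226]
(30, 150) 0.156 [0.234 0.754 0.226]
(80, 235) 0.172 [0.189 0.748 0.222]
(215, 250) 0.169 [0.168 0.683 0.227]
(265, 190) 0.162 [0.191 0.653 0.225]
(160, 268) 0.15 [0.172 0.703 0.246]
(25, 40) 0.148 [0.281 0.742 0.221]
(150, 300) 0.084 [0.188 0.68  0.309]
(280, 300) 0.085 [0.181 0.649 0.308]
(395, 290) 0.087 [0.176 0.622 0.306]
(300, 360) 0.075 [0.173 0.647 0.321]
(90, 300) 0.085 [0.191 0.695 0.308]
```

The magnifier ring is right beside the fingertips, so I'll go straight up first and then move away over the clear corridor.

Emit:
move_arm(
  moves=[8.7,0,0,-4,0,0,0,8.7,0,0,-4,0,0,0,8.7,3.9,2.5,0,0,0,0,8.7,3.9,2.5,0,0,0,0,8.7,3.9,2.5,0,0,0,0,8.7,3.9,2.5,0,0,0,0,8.7,3.9,2.5,0,0,0,0,8.7,3.9,2.5,0,0,0,0],
)

```text
clock: 0.95
tool_pos: [0.3469, 0.4573, 0.3145]
orientation: [180.0, 0.0, -13.0]
force: [0.0, 1.1, 0.1]
opening: 0.0867
gripper_force: 0.0
```

Emit:
move_arm(
  moves=[8.7,3.9,2.5,0,0,0,0,8.7,3.9,2.5,0,0,0,0,8.7,0,0,0,0,0,0.148,8.7,0,0,0,0,0,0.148,8.7,0,0,0,0,0,0.148,8.7,0,0,0,0,0,0.148,8.7,0,0,0,0,0,0.148,8.7,0,0,0,0,0,0.148],
)

```text
clock: 1.75
tool_pos: [0.4107, 0.3925, 0.3143]
orientation: [180.0, -0.0, -64.2]
force: [-0.3, -0.7, -0.3]
opening: 0.0874
gripper_force: 0.0
```

Emit:
move_arm(
  moves=[8.7,0,0,0,0,0,0.148,8.7,0,0,0,0,0,0.148,8.7,0,0,0,0,0,0.148,8.7,0,0,0,0,0,0.148,8.7,0,0,0,0,0,0.148,8.7,0,0,0,0,0,0,8.7,0,0,0,0,0,0],
)

```text
clock: 2.45
tool_pos: [0.4108, 0.3926, 0.3144]
orientation: [180.0, -0.0, -106.0]
force: [-0.0, -0.1, -0.7]
opening: 0.0869
gripper_force: 0.0
```

```bash
cat >> h.py <<'E'
def ringfit(n,z,rc,R=60,lo=(8,60,60),hi=(32,255,255)):
    p,d,m=snap(n); hsv=cv2.cvtColor(p,cv2.COLOR_RGB2HSV); k=cv2.inRange(hsv,lo,hi)
    yy,xx=np.mgrid[:420,:560]; k[np.hypot(xx-rc[0],yy-rc[1])>R]=0
    cs=cv2.findContours(k,cv2.RETR_CCOMP,cv2.CHAIN_APPROX_NONE)[0]
    out=[]
    for c in sorted(cs,key=cv2.contourArea)[::-1][:2]:
        e=cv2.fitEllipse(onplane(c[:,0,:],m,z)[:,:2].astype(np.float32)); out.append((np.round(e[0],4),np.round(e[1],4)))
    return p,out
E
python3 - <<'E'
from h import *
m=vision.camera_model("wrist"); uv=proj([[.481,.3185,.024],[.5164,.1278,.105]],m); print(uv)
p,o=ringfit("wrist",.024,uv[0],100); print(o); cv2.imwrite("pics/w1.png",p[:,:,::-1])
E
```

```text
[[203.45753539 129.52981815]
 [ 88.26637636 -51.02027593]]
[(array([0.4815, 0.318 ]), array([0.0554, 0.0567])), (array([0.5075, 0.219 ]), array([0.0256, 0.0567]))]
```

View pics/w1.png

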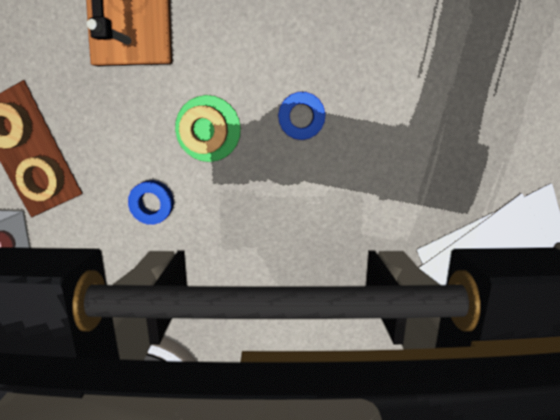

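The wrist view shows the ring on the coaster at (203,129), with the blue look-alikes at (150,202) and (302,115). The wrist fit gives (0.4815, 0.318), which agrees with the other cameras. I'll go down to it now.

Emit:
move_arm(
  moves=[8.7,2.61,-4.42,0,0,0,0,8.7,2.61,-4.42,0,0,0,0,8.7,0,0,5,0,0,0,8.7,0,0,5,0,0,0,8.7,0,0,5,0,0,0,8.7,0,0,5,0,0,0,8.7,0,0,4.8,0,0,0,8.7,0,0,0,0,0,0],
)

```text
clock: 3.3
tool_pos: [0.476, 0.3161, 0.0605]
orientation: [179.7, -0.6, -106.2]
force: [-1.2, -0.2, -0.7]
opening: 0.0868
gripper_force: 0.0
```

Emit:
move_arm(
  moves=[8.7,0,0,2.5,0,0,0,8.7,0,0,2.4,0,0,0,8.7,0,0,0,0,0,0,5,0,0,0,0,0,0,5,0,0,0,0,0,0,5,0,0,0,0,0,0,5,0,0,0,0,0,0,5,0,0,0,0,0,0],
)

```text
clock: 4.1
tool_pos: [0.4797, 0.3203, 0.0187]
orientation: [-180.0, 0.1, -106.3]
force: [-1.9, -1.0, 6.7]
opening: 0.0575
gripper_force: 30.0
```

Emit:
move_arm(
  moves=[5,0,0,0,0,0,0,5,0,0,-1,0,0,0,5,0,0,0,0,0,0,5,0,0,0,0,0,0],
)

```text
clock: 4.5
tool_pos: [0.4793, 0.3199, 0.028]
orientation: [-180.0, 0.0, -106.3]
force: [0.3, 0.0, -0.0]
opening: 0.058
gripper_force: 30.0
```

The ring is held. I'll refine the gauge axis from the stored pictures using the tip and the board, then go up and across.

Run:
```python
from h import *
import pickle
D=pickle.load(open("d0.pkl","rb"))
for n,uv,q in(("top",(236.3,228.2),(237,230)),("side",(246.4,245.0),(238,275))):
    p,d,m=D[n]; print(n,"tip",onplane([uv],m,.103).round(4), "pred px",proj([[.5164,.1278,.103]],m).round(1))
    # taper colours by axis-centre: band rows
    hsv=cv2.cvtColor(p,cv2.COLOR_RGB2HSV); yy,xx=np.mgrid[:420,:560]
    k=(np.hypot(xx-q[0],yy-q[1])<55)&(hsv[...,0]>4)&(hsv[...,0]<20)&(hsv[...,1]>90)&(hsv[...,2]>50)
    k=cv2.morphologyEx(k.astype(np.uint8),cv2.MORPH_CLOSE,np.ones((3,3)))
    c=max(cv2.findContours(k,cv2.RETR_EXTERNAL,cv2.CHAIN_APPROX_NONE)[0],key=cv2.contourArea)[:,0,:]
    r=cv2.minAreaRect(onplane(c,m,.016)[:,:2].astype(np.float32)); print("board col",np.round(r[0],4),np.round(r[1],4),r[2])
    k=(np.hypot(xx-uv[0],yy-uv[1]-3)<20)&(hsv[...,2]<(28 if n=="top" else 40))
    C=cloud(d,m); k2=(np.hypot(xx-uv[0],yy-uv[1])<25)&(abs(C[...,2]-.092)<.006)
    P=onplane(np.c_[xx[k2],yy[k2]],m,.094)[:,:2]; c0=np.array([.5164,.1278]); rr=np.hypot(*(P-c0).T); P=P[(rr>.018)&(rr<.033)]
    A=np.c_[2*P,np.ones(len(P))]; s=np.linalg.lstsq(A,(P**2).sum(1),rcond=None)[0]; print("collar",len(P),s[:2].round(4),np.sqrt(s[2]+s[:2]@s[:2]).round(4))
```

```text
top tip [[0.5148 0.1267 0.103 ]] pred px [[235.8 227.6]]
board col [0.5234 0.1501] [0.1448 0.0998] 73.63089752197266
collar 123 [0.5157 0.1289] 0.0248
side tip [[0.517  0.1257 0.103 ]] pred px [[245.9 245.8]]
board col [0.5283 0.1489] [0.1463 0.1185] 75.28816986083984
collar 222 [0.5154 0.1293] 0.0249
```

Emit:
move_arm(
  moves=[5,0,0,-4.4,0,0,0,5,0,0,-4.4,0,0,0,5,0,0,-4.4,0,0,0,5,4.3,-2.24,0,0,0,0,5,4.3,-2.24,0,0,0,0,5,4.3,-2.24,0,0,0,0,5,4.3,-2.24,0,0,0,0,5,0,0,0,0,0,0],
)

```text
clock: 5.3
tool_pos: [0.5167, 0.1248, 0.1593]
orientation: [179.9, -0.1, -106.5]
force: [-0.2, -0.0, 0.7]
opening: 0.0581
gripper_force: 30.0
```

Emit:
move_arm(
  moves=[5,0,0,0,0,0,0,5,0,0,0,0,0,0],
)

```text
clock: 5.5
tool_pos: [0.5171, 0.1299, 0.1595]
orientation: [180.0, 0.0, -106.3]
force: [-0.3, 0.1, 0.2]
opening: 0.0574
gripper_force: 30.0
```

Run:
```python
from h import *
T=[]
for n in("side","wrist"):
    p,d,m=snap(n); cv2.imwrite(f"/tmp/{n}2.png",p[:,:,::-1]); np.save(f"/tmp/{n}2d.npy",d)
    if n=="side":
        p=p[150:290,150:340]; p=cv2.resize(p,None,fx=2.2,fy=2.2,interpolation=cv2.INTER_CUBIC)
    T.append(p)
h=max(t.shape[0] for t in T); w=560
T=[cv2.resize(t,(390,int(t.shape[0]*390/t.shape[1]))) for t in T]
h=max(t.shape[0] for t in T); T=[np.vstack([t,np.zeros((h-t.shape[0],390,3),np.uint8)]) for t in T]
cv2.imwrite("pics/v2.png",np.clip(np.hstack(T)[:,:,::-1]*1.5,0,255).astype(np.uint8))
```

```text
(no output)
```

View pics/v2.png

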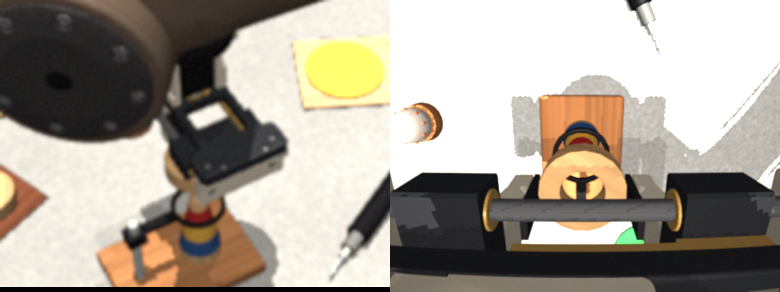

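The side view shows the ring held above the taper. In the wrist view the ring appears at about (280,270), with the taper and collar behind it. I'll fit the ring's centre and the gauge axis from this wrist picture.

Run:
```python
from h import *
from scipy.optimize import least_squares
o=ctrl.get_obs(); t=o["tool_pos"]; print(t,o["force"])
p=cv2.imread("/tmp/wrist2.png")[:,:,::-1].copy(); d=np.load("/tmp/wrist2d.npy"); m=vision.camera_model("wrist"); C=cloud(d,m)
yaw=np.radians(o["orientation"][2]); X=np.array([np.cos(yaw),np.sin(yaw)]); Y=np.array([np.sin(yaw),-np.cos(yaw)])
zt=t[2]+.0053
hsv=cv2.cvtColor(p,cv2.COLOR_RGB2HSV); yy,xx=np.mgrid[:420,:560]
k=(np.hypot(xx-280,yy-270)<75)&(hsv[...,0]<28)&(hsv[...,0]>10)&(abs(C[...,2]-zt)<.004)
print(k.sum(), "ring top z", np.median(C[k][:,2]), np.percentile(C[k][:,2],[5,95]))
zt=float(np.median(C[k][:,2]))
# outline: per column topmost pixel
U=[];
for u in range(225,336,2):
    v=np.where(k[:,u])[0]
    if len(v): U.append((u,v.min()-.5))
P=onplane(U,m,zt)[:,:2]
f=least_squares(lambda q:np.hypot(*(P-q).T)-.029,t[:2],loss="soft_l1",f_scale=.0005)
print("ring c",f.x.round(4),"rms",np.sqrt(np.mean(f.fun**2)).round(5),"offset tool xy",((f.x-t[:2])@X).round(4),((f.x-t[:2])@Y).round(4))
# collar / board in this view
k=(hsv[...,1]>60)&(abs(C[...,2]-.016)<.004)&(np.hypot(xx-275,yy-200)<140)
q=C[k][:,:2]; a=(q@X),(q@Y); print("board y range",np.percentile(a[1],[.5,99.5]).round(4),"x range",np.percentile(a[0],[.5,99.5]).round(4),"tcp",(t[:2]@X).round(4),(t[:2]@Y).round(4))
u=np.array([np.cos(np.radians(73.6)),np.sin(np.radians(73.6))])
k=(np.hypot(xx-275,yy-190)<60)&(abs(C[...,2]-.0925)<.005)
q=onplane(np.c_[xx[k],yy[k]],m,.094)[:,:2]
f=least_squares(lambda c:np.hypot(*(q-c).T)-.02475,[.516,.128],loss="soft_l1",f_scale=.001); print("collar",k.sum(),f.x.round(4))
for z,c in((.104,None),): 
    print("tip px pred",proj([[.516,.1278,.105]],m).round(0))
```

```text
[0.51693735 0.13054863 0.15943444] [ 0.60259139 -0.84418848 -0.53014423]
6362 ring top z 0.1647687638230036 [0.16324604 0.1657821 ]
ring c [0.5167 0.1281] rms 0.00032 offset tool xy 0.0024 -0.0004
board y range [-0.5105 -0.4122] x range [-0.3465 -0.2167] tcp -0.2695 -0.46
collar 805 [0.5172 0.1269]
tip px pred [[277. 232.]]
```

Emit:
move_arm(
  moves=[5,0,0,2.4,0,0,0,5,0,0,2.4,0,0,0,5,0,0,0,0,0,0,5,0,0,0,0,0,0],
)

```text
clock: 6.0
tool_pos: [0.517, 0.1302, 0.1117]
orientation: [180.0, -0.1, -106.2]
force: [-0.9, -0.2, -0.0]
opening: 0.058
gripper_force: 30.0
```

Emit:
move_arm(
  moves=[5,0,0,0.1,0,0,0,5,0,0,0.1,0,0,0,5,0,0,0.1,0,0,0,5,0,0,0,0,0,0],
)

```text
clock: 6.4
tool_pos: [0.5172, 0.1295, 0.1089]
orientation: [-180.0, 0.0, -106.3]
force: [-0.8, 0.7, 0.3]
opening: 0.0577
gripper_force: 30.0
```

Emit:
move_arm(
  moves=[5,0,0,0.1,0,0,0,5,0,0,0.1,0,0,0,5,0,0,0.1,0,0,0,5,0,0,0,0,0,0],
)

```text
clock: 6.8
tool_pos: [0.5172, 0.1295, 0.1056]
orientation: [-180.0, 0.0, -106.3]
force: [-0.7, -0.5, 1.0]
opening: 0.0577
gripper_force: 30.0
```

Emit:
move_arm(
  moves=[5,0,0,0.1,0,0,0,5,0,0,0.1,0,0,0,5,0,0,0.1,0,0,0,5,0,0,0,0,0,0],
)

```text
clock: 7.2
tool_pos: [0.5172, 0.1295, 0.1024]
orientation: [-180.0, -0.0, -106.3]
force: [-0.1, -0.2, 1.4]
opening: 0.0574
gripper_force: 30.0
```

Emit:
move_arm(
  moves=[5,0,0,0.1,0,0,0,5,0,0,0.1,0,0,0,5,0,0,0,0,0,0],
)

```text
clock: 7.5
tool_pos: [0.5171, 0.1295, 0.1004]
orientation: [-180.0, -0.0, -106.3]
force: [0.1, -0.4, 0.3]
opening: 0.0577
gripper_force: 30.0
```

Emit:
move_arm(
  moves=[5,0,0,0.1,0,0,0,5,0,0,0,0,0,0],
)

```text
clock: 7.7
tool_pos: [0.5171, 0.1295, 0.0995]
orientation: [-180.0, 0.0, -106.3]
force: [1.0, 0.4, 0.7]
opening: 0.0578
gripper_force: 30.0
```

Emit:
move_arm(
  moves=[5,0,0,0.1,0,0,0,5,0,0,0,0,0,0],
)

```text
clock: 7.9
tool_pos: [0.5171, 0.1295, 0.0985]
orientation: [-180.0, 0.0, -106.3]
force: [1.0, 0.0, 1.5]
opening: 0.0579
gripper_force: 30.0
```

Emit:
move_arm(
  moves=[5,0,0,0.1,0,0,0,5,0,0,0,0,0,0],
)

```text
clock: 8.1
tool_pos: [0.5171, 0.1295, 0.0975]
orientation: [-180.0, 0.0, -106.3]
force: [0.6, 0.6, 1.2]
opening: 0.0579
gripper_force: 30.0
```

Emit:
move_arm(
  moves=[5,0,0,0.1,0,0,0,5,0,0,0,0,0,0],
)

```text
clock: 8.3
tool_pos: [0.5171, 0.1295, 0.0965]
orientation: [-180.0, 0.0, -106.3]
force: [0.4, -1.1, 0.5]
opening: 0.0578
gripper_force: 30.0
```

Emit:
move_arm(
  moves=[5,0,0,0.1,0,0,0,5,0,0,0,0,0,0],
)

```text
clock: 8.5
tool_pos: [0.5171, 0.1295, 0.0955]
orientation: [-180.0, 0.0, -106.3]
force: [0.4, -0.2, 0.6]
opening: 0.0572
gripper_force: 30.0
```

Emit:
move_arm(
  moves=[5,0,0,0.1,0,0,0,5,0,0,0,0,0,0],
)

```text
clock: 8.7
tool_pos: [0.5171, 0.1296, 0.0945]
orientation: [-180.0, 0.0, -106.3]
force: [0.8, -0.7, 1.3]
opening: 0.0575
gripper_force: 30.0
```

Run:
```python
from h import *
F=[]
for i in range(6):
    p,d,m=snap("side"); o=ctrl.get_obs(); F.append(o["force"])
print(np.mean(F,0),np.std(F,0),o["tool_pos"])
C=cloud(d,m); t=np.array([.5164,.1278])
k=(d>0)&(np.hypot(C[...,0]-.5356,C[...,1]-.193)<.03)&(C[...,2]>.05); print(np.sort(C[k][:,2])[::max(1,k.sum()//20)].round(3))
cv2.imwrite("pics/s3.png",cv2.resize(p[190:300,170:300],None,fx=5,fy=5,interpolation=cv2.INTER_CUBIC)[:,:,::-1])
```

```text
[0.76699129 0.03014214 0.83920247] [0.25418388 0.42029988 0.51148402] [0.51699687 0.12953092 0.09450904]
[0.051 0.072 0.078 0.08  0.081 0.083 0.102 0.489 0.495 0.499 0.502 0.505
 0.509 0.512 0.516 0.52  0.524 0.525 0.526 0.527 0.528]
```

Emit:
move_arm(
  moves=[5,0,0,0.05,0,0,0,5,0,0,0.05,0,0,0,5,0,0,0,0,0,0],
)

```text
clock: 9.3
tool_pos: [0.517, 0.1295, 0.0935]
orientation: [180.0, 0.0, -106.3]
force: [-0.5, 0.4, 1.8]
opening: 0.0575
gripper_force: 30.0
```

Emit:
move_arm(
  moves=[5,0,0,0.05,0,0,0,5,0,0,0,0,0,0],
)

```text
clock: 9.5
tool_pos: [0.517, 0.1295, 0.093]
orientation: [180.0, -0.0, -106.3]
force: [-0.0, -0.7, 2.0]
opening: 0.058
gripper_force: 30.0
```

Emit:
move_arm(
  moves=[5,0,0,0.05,0,0,0,5,0,0,0.05,0,0,0,5,0,0,0,0,0,0],
)

```text
clock: 9.8
tool_pos: [0.517, 0.1295, 0.0919]
orientation: [180.0, -0.0, -106.3]
force: [-0.6, 0.5, 1.7]
opening: 0.0574
gripper_force: 30.0
```

Emit:
move_arm(
  moves=[5,0,0,0.05,0,0,0,5,0,0,0,0,0,0],
)

```text
clock: 10.0
tool_pos: [0.517, 0.1295, 0.0915]
orientation: [180.0, -0.0, -106.3]
force: [-0.9, -0.1, 2.3]
opening: 0.0577
gripper_force: 30.0
```

Emit:
move_arm(
  moves=[5,0,0,0.05,0,0,0,5,0,0,0.05,0,0,0,5,0,0,0,0,0,0],
)

```text
clock: 10.3
tool_pos: [0.517, 0.1295, 0.0905]
orientation: [180.0, -0.0, -106.3]
force: [-0.9, 0.8, 0.8]
opening: 0.0575
gripper_force: 30.0
```

Emit:
move_arm(
  moves=[5,0,0,0.05,0,0,0,5,0,0,0,0,0,0],
)

```text
clock: 10.5
tool_pos: [0.517, 0.1295, 0.09]
orientation: [180.0, -0.0, -106.3]
force: [-0.6, 2.0, 0.6]
opening: 0.0577
gripper_force: 30.0
```

Emit:
move_arm(
  moves=[5,0,0,0.05,0,0,0,5,0,0,0.05,0,0,0,5,0,0,0,0,0,0],
)

```text
clock: 10.8
tool_pos: [0.517, 0.1295, 0.089]
orientation: [180.0, -0.0, -106.3]
force: [-1.3, 0.3, 1.5]
opening: 0.0578
gripper_force: 30.0
```

Emit:
move_arm(
  moves=[5,0,0,0.05,0,0,0,5,0,0,0,0,0,0],
)

```text
clock: 11.0
tool_pos: [0.517, 0.1295, 0.0885]
orientation: [180.0, -0.0, -106.3]
force: [-1.0, 0.7, 1.7]
opening: 0.0573
gripper_force: 30.0
```

Emit:
move_arm(
  moves=[5,0,0,0.05,0,0,0,5,0,0,0.05,0,0,0,5,0,0,0,0,0,0],
)

```text
clock: 11.3
tool_pos: [0.5171, 0.1295, 0.0875]
orientation: [180.0, -0.0, -106.3]
force: [-0.7, 1.0, 1.5]
opening: 0.0573
gripper_force: 30.0
```

Emit:
move_arm(
  moves=[5,0,0,0.05,0,0,0,5,0,0,0,0,0,0],
)

```text
clock: 11.5
tool_pos: [0.517, 0.1295, 0.087]
orientation: [180.0, -0.0, -106.3]
force: [-0.8, 0.9, 1.9]
opening: 0.0579
gripper_force: 30.0
```

Emit:
move_arm(
  moves=[5,0,0,0.05,0,0,0,5,0,0,0.05,0,0,0,5,0,0,0,0,0,0],
)

```text
clock: 11.8
tool_pos: [0.517, 0.1295, 0.086]
orientation: [180.0, -0.0, -106.3]
force: [-0.4, 0.2, 1.3]
opening: 0.0577
gripper_force: 30.0
```

Emit:
move_arm(
  moves=[5,0,0,0.05,0,0,0,5,0,0,0,0,0,0],
)

```text
clock: 12.0
tool_pos: [0.517, 0.1295, 0.0855]
orientation: [180.0, -0.0, -106.3]
force: [-1.1, 0.5, 1.9]
opening: 0.0576
gripper_force: 30.0
```

Emit:
move_arm(
  moves=[5,0,0,0.05,0,0,0,5,0,0,0.05,0,0,0,5,0,0,0,0,0,0],
)

```text
clock: 12.3
tool_pos: [0.5171, 0.1295, 0.0845]
orientation: [-180.0, -0.0, -106.3]
force: [-1.5, 0.2, 1.8]
opening: 0.0573
gripper_force: 30.0
```

Emit:
move_arm(
  moves=[5,0,0,0.05,0,0,0,5,0,0,0,0,0,0],
)

```text
clock: 12.5
tool_pos: [0.5171, 0.1295, 0.084]
orientation: [-180.0, -0.0, -106.3]
force: [-0.3, 0.8, 2.6]
opening: 0.0575
gripper_force: 30.0
```

Emit:
move_arm(
  moves=[5,0,0,0.05,0,0,0,5,0,0,0.05,0,0,0,5,0,0,0,0,0,0],
)

```text
clock: 12.8
tool_pos: [0.5172, 0.1295, 0.0831]
orientation: [-180.0, 0.0, -106.3]
force: [0.3, -0.0, 2.8]
opening: 0.0576
gripper_force: 30.0
```

Emit:
move_arm(
  moves=[5,0,0,0.05,0,0,0,5,0,0,0,0,0,0],
)

```text
clock: 13.0
tool_pos: [0.5172, 0.1295, 0.0827]
orientation: [-180.0, 0.0, -106.3]
force: [-0.1, -0.7, 4.0]
opening: 0.0577
gripper_force: 30.0
```

```bash
cat >> h.py <<'E'
def favg(k=6):
    F=[];M=[]
    for i in range(k):
        vision.snapshot("top"); o=ctrl.get_obs(); F.append(o["force"]);M.append(o["moment"])
    print("F",np.mean(F,0).round(2),"M",np.mean(M,0).round(3),"tcp",o["tool_pos"].round(5),"t",o["clock"])
E
python3 -c "
from h import *
favg()"
```

```text
F [ 0.81 -1.46  3.75] M [-0.539 -0.33  -0.004] tcp [0.51724 0.12949 0.08266] t 13.3
```

Side load shows the ring touching on one side, so I'll shift it 0.4 mm the way the gauge is pushing it.

Emit:
move_arm(
  moves=[5,0.03,-0.03,0,0,0,0,5,0,0,0,0,0,0],
)

```text
clock: 13.5
tool_pos: [0.5173, 0.1294, 0.0825]
orientation: [-180.0, 0.0, -106.3]
force: [0.7, -0.5, 3.8]
opening: 0.0574
gripper_force: 30.0
```

```bash
python3 -c "
from h import *
favg()"
```

```text
F [0.11 0.71 3.42] M [ 0.254 -0.194  0.024] tcp [0.51735 0.12932 0.08257] t 13.8
```

Emit:
move_arm(
  moves=[5,0,0,0.05,0,0,0,5,0,0,0,0,0,0],
)

```text
clock: 14.0
tool_pos: [0.5174, 0.1292, 0.0821]
orientation: [-180.0, 0.0, -106.3]
force: [0.5, 0.9, 2.5]
opening: 0.0577
gripper_force: 30.0
```

```bash
python3 -c "
from h import *
favg()"
```

```text
F [0.8  0.81 2.63] M [ 0.415 -0.485  0.004] tcp [0.51738 0.1292  0.08206] t 14.3
```

Emit:
move_arm(
  moves=[5,-0.01,-0.02,0.05,0,0,0,5,0,0,0,0,0,0,5,0,0,0.05,0,0,0,5,0,0,0,0,0,0],
)

```text
clock: 14.7
tool_pos: [0.5175, 0.1291, 0.0811]
orientation: [-180.0, -0.0, -106.3]
force: [0.2, 0.5, 3.5]
opening: 0.0578
gripper_force: 30.0
```

```bash
python3 -c "
from h import *
favg()"
```

```text
F [0.4  0.03 3.32] M [ 0.146 -0.386  0.016] tcp [0.51749 0.1291  0.08105] t 15.0
```

Emit:
move_arm(
  moves=[5,0,0,0.05,0,0,0,5,0,0,0,0,0,0,5,0,0,0.05,0,0,0,5,0,0,0,0,0,0],
)

```text
clock: 15.4
tool_pos: [0.5176, 0.129, 0.0801]
orientation: [-180.0, -0.0, -106.3]
force: [0.7, -0.6, 5.5]
opening: 0.0576
gripper_force: 30.0
```

```bash
python3 -c "
from h import *
favg()"
```

```text
F [ 0.96 -0.7   4.92] M [-0.39  -0.504  0.014] tcp [0.51759 0.12908 0.08016] t 15.7
```

Emit:
move_arm(
  moves=[5,0.01,-0.04,0,0,0,0,5,0,0,0,0,0,0],
)

```text
clock: 15.9
tool_pos: [0.5177, 0.129, 0.08]
orientation: [180.0, -0.0, -106.3]
force: [-0.5, -0.6, 5.1]
opening: 0.0575
gripper_force: 30.0
```

```bash
python3 -c "
from h import *
favg()"
```

```text
F [-0.1  -0.04  3.96] M [ 0.102 -0.078  0.021] tcp [0.5177  0.12898 0.07997] t 16.2
```

Lateral forces are near zero now, so I'll keep going down.

Emit:
move_arm(
  moves=[5,0,0,0.05,0,0,0,5,0,0,0,0,0,0],
)

```text
clock: 16.4
tool_pos: [0.5177, 0.1289, 0.0795]
orientation: [180.0, -0.0, -106.3]
force: [-1.0, 0.3, 4.9]
opening: 0.0576
gripper_force: 30.0
```

```bash
python3 -c "
from h import *
favg()"
```

```text
F [-0.64  0.26  4.59] M [0.09  0.045 0.016] tcp [0.51778 0.12895 0.07952] t 16.7
```

Emit:
move_arm(
  moves=[5,0,0.01,0.05,0,0,0,5,0,0,0,0,0,0],
)

```text
clock: 16.9
tool_pos: [0.5178, 0.1289, 0.0792]
orientation: [-180.0, -0.0, -106.3]
force: [-0.6, -0.3, 6.2]
opening: 0.0577
gripper_force: 30.0
```

```bash
python3 -c "
from h import *
favg()"
```

```text
F [-1.1  -0.32  5.48] M [-0.072  0.156  0.032] tcp [0.51779 0.12893 0.07923] t 17.2
```

Emit:
move_arm(
  moves=[5,0,0.02,0.03,0,0,0,5,0,0,0,0,0,0],
)

```text
clock: 17.4
tool_pos: [0.5178, 0.129, 0.0791]
orientation: [-180.0, 0.0, -106.3]
force: [-0.3, -0.9, 6.7]
opening: 0.0576
gripper_force: 30.0
```

```bash
python3 -c "
from h import *
favg()"
```

```text
F [-0.32 -1.14  7.15] M [-0.285  0.121  0.009] tcp [0.51777 0.12896 0.07912] t 17.7
```

Emit:
move_arm(
  moves=[5,0.02,0,0,0,0,0,5,0,0,0,0,0,0],
)

```text
clock: 17.9
tool_pos: [0.5178, 0.129, 0.0791]
orientation: [-180.0, 0.0, -106.3]
force: [-0.7, -0.1, 7.3]
opening: 0.0576
gripper_force: 30.0
```

```bash
python3 -c "
from h import *
favg()"
```

```text
F [-1.12 -0.09  7.08] M [-0.039  0.132  0.015] tcp [0.51781 0.12894 0.07915] t 18.2
```

The ring barely moves sideways or down now. I'll wiggle it gently under the same push to see whether it sinks further.

Emit:
move_arm(
  moves=[5,0.03,0,0,0,0,0,5,-0.06,0,0,0,0,0,5,0.03,-0.03,0,0,0,0,5,0,0.06,0,0,0,0,5,0,-0.03,0,0,0,0,5,0,0,0,0,0,0],
)

```text
clock: 18.8
tool_pos: [0.5178, 0.1289, 0.0791]
orientation: [-180.0, 0.0, -106.3]
force: [0.3, -1.0, 6.6]
opening: 0.0573
gripper_force: 30.0
```

```bash
python3 -c "
from h import *
favg()"
```

```text
F [-0.43 -0.68  6.69] M [-0.058  0.055  0.007] tcp [0.51777 0.12889 0.07906] t 19.1
```

Emit:
move_arm(
  moves=[5,0,0,0.02,0,0,0,5,0,0,0,0,0,0,5,0.02,0,0,0,0,0,5,-0.02,0.02,0,0,0,0,5,0,-0.02,0,0,0,0,5,0,0,0,0,0,0],
)

```text
clock: 19.7
tool_pos: [0.5178, 0.1289, 0.079]
orientation: [-180.0, 0.0, -106.3]
force: [-0.8, 0.1, 8.3]
opening: 0.0575
gripper_force: 30.0
```

```bash
python3 -c "
from h import *
favg(8)
p,d,m=snap('side'); cv2.imwrite('pics/s4.png',cv2.resize(p[200:310,180:300],None,fx=5,fy=5,interpolation=cv2.INTER_CUBIC)[:,:,::-1])"
```

```text
F [-0.95 -0.57  8.23] M [-0.087  0.24   0.017] tcp [0.51779 0.12889 0.07901] t 20.1
```

The ring is snug at 8.2 N, with almost no sink per added newton. Its underside is at about 64 mm, in the yellow band. I'll draw it off straight up.

Emit:
move_arm(
  moves=[5,0,0,-0.1,0,0,0,5,0,0,-0.1,0,0,0,5,0,0,-0.1,0,0,0,5,0,0,-0.2,0,0,0,5,0,0,-0.3,0,0,0,5,0,0,0,0,0,0],
)

```text
clock: 20.75
tool_pos: [0.5172, 0.1288, 0.0868]
orientation: [180.0, -0.0, -106.3]
force: [0.1, 0.4, -1.0]
opening: 0.058
gripper_force: 30.0
```

Emit:
move_arm(
  moves=[5,0,0,-1,0,0,0,5,0,0,-1.5,0,0,0,5,0,0,-2,0,0,0,5,0,0,-2,0,0,0,5,0,0,-2,0,0,0,5,0,0,0,0,0,0,5,0,0,0,0,0,0],
)

```text
clock: 21.45
tool_pos: [0.5174, 0.1289, 0.1722]
orientation: [-180.0, 0.1, -106.3]
force: [0.8, 0.3, -0.8]
opening: 0.0573
gripper_force: 30.0
```

Run:
```python
from h import *
favg(2)
D={}
for n in("side","wrist"):
    p,d,m=snap(n); C=cloud(d,m); D[n]=p
    k=(d>0)&(abs(np.hypot(C[...,0]-.5170,C[...,1]-.1280)-.0248)<.004)&(C[...,2]>.025)&(C[...,2]<.1); print(n,"collar z",k.sum(),np.percentile(C[k][:,2],[10,50,90]).round(4))
t=ctrl.get_obs(); print(t["tool_pos"],t["opening"])
m=vision.camera_model("wrist"); u,v=proj([[.517,.128,.06]],m)[0].astype(int); print(u,v)
a=cv2.resize(D["side"][190:300,180:300],(400,367),interpolation=cv2.INTER_CUBIC)
b=cv2.resize(D["wrist"],(400,300)); b=np.vstack([b,np.zeros((67,400,3),np.uint8)])
cv2.imwrite("pics/v5.png",np.clip(np.hstack([a,b])[:,:,::-1]*1.5,0,255).astype(np.uint8))
```

```text
F [ 0.22  0.54 -0.53] M [ 0.09  -0.056 -0.03 ] tcp [0.51691 0.12859 0.17104] t 21.55
side collar z 192 [0.0362 0.0644 0.0669]
wrist collar z 737 [0.0628 0.0642 0.0652]
[0.51699039 0.12855769 0.17080505] 0.05750826584128166
275 210
```

View pics/v5.png

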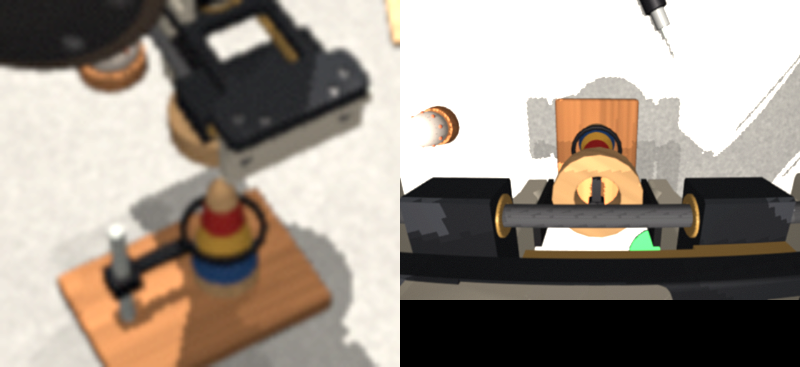

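The marker is left with its top face at 64 mm, level with the yellow band, and the ring is still held. The ring goes on the yellow pad.

Emit:
move_arm(
  moves=[5,3.93,-2.1,0,0,0,0,5,3.93,-2.1,0,0,0,0,5,3.93,-2.1,0,0,0,0,5,3.93,-2.1,0,0,0,0,5,3.93,-2.1,0,0,0,0,5,3.93,-2.1,0,0,0,0,5,3.93,-2.1,0,0,0,0,5,0,0,0,0,0,0],
)

```text
clock: 22.45
tool_pos: [0.5815, -0.1809, 0.1701]
orientation: [179.9, -0.1, -106.5]
force: [-0.1, -0.1, -0.4]
opening: 0.0576
gripper_force: 30.0
```

Emit:
move_arm(
  moves=[5,0,0,4,0,0,0,5,0,0,4,0,0,0,5,0,0,3.5,0,0,0,5,0,0,2,0,0,0,5,0,0,0,0,0,0,5,0,0,0,0,0,0],
)

```text
clock: 23.05
tool_pos: [0.5815, -0.1763, 0.0364]
orientation: [179.9, -0.0, -106.2]
force: [0.5, -0.3, 0.3]
opening: 0.058
gripper_force: 30.0
```

Run:
```python
from h import *
favg(2)
p,d,m=snap("wrist"); C=cloud(d,m); hsv=cv2.cvtColor(p,cv2.COLOR_RGB2HSV); t=ctrl.get_obs()["tool_pos"]
yy,xx=np.mgrid[:420,:560]
k=(hsv[...,0]>22)&(hsv[...,0]<34)&(hsv[...,1]>150)&(C[...,2]<.02)&(d>0); print("yellow z",np.median(C[k][:,2]),k.sum(),C[k].min(0),C[k].max(0))
k=(np.hypot(xx-280,yy-270)<75)&(abs(C[...,2]-t[2]-.005)<.006)&(hsv[...,0]>8)&(hsv[...,0]<28); print("ring top",np.median(C[k][:,2])-t[2],k.sum())
```

```text
F [-0.59 -0.76 -0.39] M [ 0.099 -0.069 -0.01 ] tcp [ 0.5826  -0.17631  0.03794] t 23.15
  return _methods._mean(a, axis=axis, dtype=dtype,
  ret = ret.dtype.type(ret / rcount)
Traceback (most recent call last):
ValueError: zero-size array to reduction operation minimum which has no identity
```

Run:
```python
from h import *
p,d,m=snap("wrist"); s,_,_=snap("side"); 
a=cv2.resize(p,(400,300)); b=cv2.resize(s[110:260,250:450],(400,300))
cv2.imwrite("pics/v6.png",np.hstack([a,b])[:,:,::-1]); C=cloud(d,m); print(C[215:300:12,278].round(4).tolist(), p[215:300:12,278].tolist())
```

```text
[[0.5735, -0.2054, 0.0414], [0.5747, -0.2013, 0.0449], [0.5764, -0.1956, 0.0434], [0.5817, -0.1768, 0.0088], [0.5835, -0.1707, 0.0106], [0.5855, -0.1639, 0.0106], [0.5733, -0.2069, 0.109], [0.5737, -0.2056, 0.1126]] [[88, 66, 43], [196, 151, 100], [198, 155, 102], [185, 136, 52], [184, 135, 50], [185, 134, 51], [51, 42, 31], [65, 64, 64]]
```

View pics/v6.png

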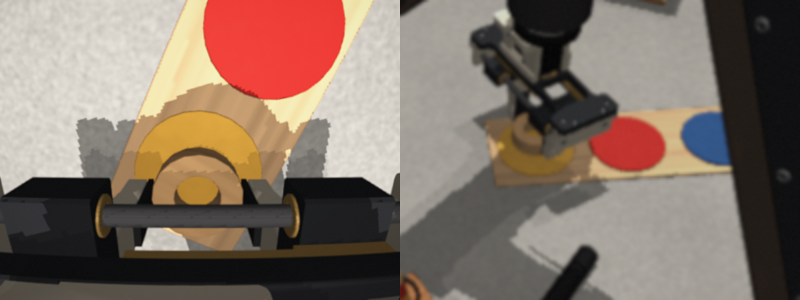

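The wrist and side views show the ring centred over the yellow pad, about 13 mm up. I'll lower it and release.

Emit:
move_arm(
  moves=[5,0,0,0.5,0,0,0,5,0,0,0.5,0,0,0,5,0,0,0.2,0,0,0,5,0,0,0,0,0,0,5,0,0,0,0,0,0],
)

```text
clock: 23.8
tool_pos: [0.5812, -0.1764, 0.0248]
orientation: [180.0, -0.0, -106.3]
force: [-2.2, 1.7, 5.4]
opening: 0.0576
gripper_force: 30.0
```

Emit:
move_arm(
  moves=[5,0,0,0.05,0,0,0,5,0,0,0.05,0,0,0,5,0,0,0,0,0,0],
)

```text
clock: 24.1
tool_pos: [0.5812, -0.1764, 0.0247]
orientation: [180.0, -0.0, -106.3]
force: [-6.2, 2.8, 12.6]
opening: 0.0575
gripper_force: 30.0
```

Emit:
move_arm(
  moves=[5,0,0,-0.1,0,0,0,8.7,0,0,0,0,0,0,8.7,0,0,0,0,0,0,8.7,0,0,0,0,0,0,8.7,0,0,0,0,0,0,8.7,0,0,0,0,0,0,8.7,0,0,0,0,0,0,8.7,0,0,0,0,0,0],
)

```text
clock: 24.9
tool_pos: [0.5815, -0.1764, 0.0245]
orientation: [180.0, -0.0, -106.3]
force: [0.5, -0.6, -0.2]
opening: 0.087
gripper_force: 0.0
```

Emit:
move_arm(
  moves=[8.7,0,0,-1,0,0,0,8.7,0,0,-3,0,0,0,8.7,0,0,-4,0,0,0,8.7,0,0,-4,0,0,0,8.7,0,0,-4,0,0,0,8.7,0,0,0,0,0,0,8.7,0,0,0,0,0,0],
)

```text
clock: 25.6
tool_pos: [0.5821, -0.1764, 0.1866]
orientation: [-179.8, 0.1, -106.3]
force: [-1.0, 0.6, -1.6]
opening: 0.087
gripper_force: 0.0
```

Run:
```python
from h import *
p,d,m=snap("wrist"); s,ds,ms=snap("side"); C=cloud(ds,ms); k=(ds>0)&(np.hypot(C[...,0]-.58,C[...,1]+.178)<.045)&(C[...,2]>.022)&(C[...,2]<.05)
P=C[k]; print(k.sum(),np.percentile(P,[2,50,98],axis=0).round(4)); k=(ds>0)&(abs(np.hypot(C[...,0]-.5170,C[...,1]-.1280)-.0248)<.004)&(C[...,2]>.025)&(C[...,2]<.1); print(np.percentile(C[k][:,2],[10,50,90]).round(4))
a=cv2.resize(p,(400,300)); b=cv2.resize(s[110:320,170:450],(400,300))
cv2.imwrite("pics/v7.png",np.hstack([a,b])[:,:,::-1])
```

```text
312 [[ 0.5527 -0.2036  0.0225]
 [ 0.5777 -0.1742  0.0306]
 [ 0.6052 -0.1497  0.0339]]
[0.0345 0.0644 0.0667]
```

View pics/v7.png

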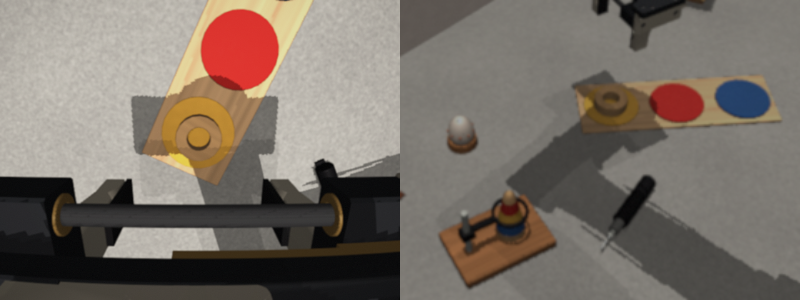

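The ring lies flat and wholly on the yellow pad (at (199,137) in the wrist view), and the marker is still at 64 mm. I'll hand in.

```bash
python3 -c "
from plant import ctrl
print(ctrl.close_job())"
```

```text
the job is handed in; nothing more can be done
None
```

The ring stopped snug in the yellow band at about 8 N and now lies flat on the yellow pad, with the marker left at 64 mm; setting it down briefly reached 12.6 N, just over the 12 N limit given for gauging, and I didn't check it closely for a split.

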